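Tip the loose truck frames into the parts canister

ROBOT

A 6-joint arm with a two-finger parallel gripper is mounted at the origin on the work surface. World frame = base frame: x ahead of the robot, y to its left, z up, the work surface at z = 0. Lengths are in m, angles in rad, forces in N, time in s.
With the tool pointing down it reaches from about 0.325 to 0.85 m from the base axis. Payload 15.5 kg.
Tool frame: the origin (TCP) lies at the centre of the arm's flange, where the gripper is bolted on; the fingertips stand 191 mm ahead of it and the grasp point (between the pads) lies 172 mm ahead of it; z points along the fingers, y is the line along which they close (so a half turn about z gives the same grasp; the last joint's range is limited). The gripper opens to 91 mm and grips with 3 to 60 N. Pads are 32 mm wide; open, the fingers measure 118 mm over their backs; the gripper's body (76 mm by 178 mm) begins 60 mm behind the grasp point.
Start: joints at [1.175, 0.494, 1.345, -0, 1.302, -0.096], TCP at [0.185, 0.597, 0.405] pointing down, gripper open.
Joint ranges: [-2.91, 2.91], [-0.82, 2.16], [0.22, 2.67], [-1.22, 4.37], [0.12, 2.79], [-3.08, 3.08]. Speed limits (rad/s): [1.89, 1.89, 2.57, 3.01, 3.01, 3.01].

INTERFACE

Orientations are given as a 3x3 rotation matrix whose columns are the frame's x, y, z axes.
In Python, from workcell import get_state, viewer, ticket gives the robot as it stands. The module is installed in compiled form; this text tells all that it offers.
- The arm moves only by the tool carry_out, never from a script. Its argument "steps" is a list of rows, each an object of numbers: "grip": the opening in per cent of the stroke, from 0 (shut) to 100 (fully open); "x", "y", "z": the shift along the world's x, y, z in cm; "spin": the turn about the world's z in rad. A call has 1 to 5 rows; each row is the pose to reach, as a shift and turn from the pose commanded when the call began; what a row does not reach only later rows make up. A row lasts 1/10 s, in which the tool goes at most 50 mm and 8.59 degrees, less where a joint would pass 70% of its speed; a pose out of reach is approached as far as the arm can. A call with a gripper value outside its range is refused whole. The fingers move at their own pace and stop on an object; the grip force is fixed at half the most. Time passes only in rows, so rows that repeat a pose let the fingers close. It gives the time, the measured TCP pose, the force, the opening and the grip force at its end, in the units of the state.
- get_state(): the state, without advancing time (a new reading comes with each control period).
- viewer.snapshot(name): name is "scene" or "top" or "wrist"; returns the picture (384x512x3 uint8, red, green, blue); there is no depth.
- viewer.get_calibration(name): a dict with "fovy" (degrees; the focal length in pixels is half the picture's height over the tangent of half this angle, whatever the lens; pixels are square), "cx", "cy" (the principal point, pixels), "origin" and "orientation" of the camera in the world. Camera axes: x right, y up, looking along -z (the intrinsics and any distortion apply to the point x, -y, -z); pixel columns grow to the right and rows downward; lengths in m; the calibration is good to about 2 mm. A picture is of the moment at which its call begins: read the wrist's pose just before it. get_calibration takes no time and is no camera call; for the wrist camera it gives the pose at the moment of the call.
- ticket.sign_off(): hands the job in; it is judged then, once.
The state is a dict: "clock": time; "q": joint angles; "joint_vel": joint speeds; "tau": joint torques, N m; "position": TCP position; "eef_rot": TCP orientation; "wrist_force": force on the tool from outside, world axes, zero at the start; "ft_torque": the same for the moment, N m; "gripper_width": finger opening in m; "finger_force": force on a finger pad.
Only numpy, scipy, OpenCV 4.12 (cv2) and the standard library are available. Lean on these libraries where they do the work, as an engineer would, in place of code of your own. Each camera call takes 0.05 s, during which the arm holds its last target. There are 200 camera calls.

TASK

Put the four loose truck frames away in the parts canister: turn the canister's cap by its peg until the cap's opening faces the tray, then tip the tray up by its rear grip until all four frames have slid over its open edge into the compartment below. Lower the tray gently back to level (do not let it slam), then turn the cap back until the compartment is fully covered. Do not touch the frames with the fingers, and leave the other things on the bench where they are.

Things in the scene. Friction and masses are not known exactly. Their poses are not given: they have to be found in the camera images.
- sorter: fixed unit: round white canister (diameter 180 mm, 58 high) and on its -y side a plywood stand (90 wide, 104 high) with the tray. Origin: canister's axis at bench level; z up, y from tray to canister (pouring direction), x across the tray. The canister's top is decked over but for one open compartment, an 84 deg sector on the tray's side, 55 mm deep
- compartment (a point): centre of the open compartment, 55 mm from the canister's axis on the tray's side (-y of the sorter), 30 mm above the bench
- cap (a joint): angle of the grey cap (178 mm disc on the canister, upper face 66 mm above the bench), rad. 0: its opening (76 deg sector, radius 24 to 89 mm) is under the tray's open edge, over the compartment. Grows anticlockwise seen from above, to 2.2; from 1.4 the opening is wholly over the solid deck, the compartment fully covered. Stays where left; 1 N at the peg turns it
- cap_peg (a point): round upright steel peg on the cap, a point 20 mm above the cap's face; diameter 14 mm, top 104 mm above the bench, 62 mm from the cap's axis, opposite to the opening (at cap angle 0 on the sorter's +y side). It may be pinched and led round without turning the gripper
- tray (a joint): tilt of the aluminium tray, rad: 0 level (rests there), up to 1.3 with its rear raised, pouring into the canister. It swings about its open front edge and falls back if let go. Frames slide out for sure by 1.15. Inside 60 mm wide, 137 long, 22 mm lips on both sides and the rear
- tray_edge (a point): middle of the tray's open front edge, on the hinge line (parallel to the sorter's x), 72 mm from the canister's axis on the -y side, 90 mm above the bench
- tray_grip (a point): centre of the black cylindrical grip (20 mm diameter, 26 mm long, lying across the tray) 42 mm behind the tray's rear lip, 182 mm behind the hinge line; 102 mm above the bench when level. Pinched by its two end faces from above, it turns between the pads while the tray tilts
- frame1: one of four dark steel model truck side frames, 34 x 11 x 10 mm, 20 g, lying in the tray; origin under its centre, long axis y
- frame2: one of four dark steel model truck side frames, 34 x 11 x 10 mm, 20 g, lying in the tray; origin under its centre, long axis y
- frame3: one of four dark steel model truck side frames, 34 x 11 x 10 mm, 20 g, lying in the tray; origin under its centre, long axis y
- frame4: one of four dark steel model truck side frames, 34 x 11 x 10 mm, 20 g, lying in the tray; origin under its centre, long axis y
- tree1: model fir tree, 100 mm high, bystander; origin under its centre
- tree2: model fir tree, 85 mm high, bystander; origin under its centre
- cleaner: yellow bottle of cleaner, 60 mm diameter, 160 mm high, bystander; origin under its centre
- gluejar: glue jar, 48 mm diameter, 60 mm high, bystander; origin under its centre
- brush: brush lying on the bench, 170 mm long, bystander
- depot: yellow model station on a 100 x 130 mm base, 100 mm high, bystander; origin under its centre

How it is judged:
On the way, in this order (a step that is already met when the one before it is completed fails the run):
1. the cap's opening faces the tray (cap within 0.2 rad of 0), with the tray still level (value of joint cap between -0.2 and 0.2 rad and value of joint tray below 0.1 rad), for 0.2 s.
2. the tray is tipped up and all four frames are in the compartment (value of joint tray above 0.4 rad and horizontal distance between each of frame1, frame2, frame3, frame4 and compartment below 0.062 m and horizontal distance between each of frame1, frame2, frame3, frame4 and sorter below 0.088 m and height (world z) of each of frame1, frame2, frame3, frame4 below 0.05 m), for 0.1 s.
3. the tray is back level, the cap still open (value of joint tray below 0.06 rad and value of joint cap below 1 rad), for 0.2 s.
4. the cap covers the compartment (1.3 rad or more) (value of joint cap above 1.3 rad), for 0.2 s.
At the end, for the whole second after the job is handed in: all four frames lie at rest in the canister's compartment, the tray is level (within 0.06 rad) and the cap covers the compartment (at 1.3 rad or more) (horizontal distance between each of frame1, frame2, frame3, frame4 and compartment below 0.062 m and horizontal distance between each of frame1, frame2, frame3, frame4 and sorter below 0.088 m and height (world z) of each of frame1, frame2, frame3, frame4 below 0.05 m and value of joint tray below 0.06 rad and value of joint cap above 1.3 rad and linear speed of each of frame1, frame2, frame3, frame4 below 0.03 m/s); the robot touches nothing.
It fails at once if the tray slams down (faster than 3 rad/s) (velocity of joint tray below -3 rad/s).
It fails at once if a frame is touched by the fingers (contact force between the fingers and frame1 above 0.5 N or contact force between the fingers and frame2 above 0.5 N or contact force between the fingers and frame3 above 0.5 N or contact force between the fingers and frame4 above 0.5 N).
It fails at once if a bystander is moved by more than 3 cm (distance of any of tree1, tree2, cleaner, gluejar, brush, depot from where it was at the start of the episode above 0.03 m).
It also fails if it takes over 72 s, if anything falls off the work surface, if the arm or the gripper's body presses on something with over 40 N, if the wrist force passes 120 N, or if a joint passes its speed limit or range.

## Working session

There is one attempt and no reset: what is moved stays moved. The work goes in short steps, Python scripts to look and compute and a tool call to move; the robot and the scene stay as the last step left them, time stands still between calls to the robot, and variables do not carry over. Pictures are saved under pics/ and viewed, at most 10 in all, crops included, and the job is handed in when it is done.

Besides the shell and the picture viewer there is one more tool, called after "Call:" in YAML: its name, and indented under it one key for each argument. carry_out: Moves the arm, as the interface text tells. Its arguments: {"type":"object","properties":{"steps":{"type":"array"}},"required":["steps"]}

```bash
mkdir -p pics
python3 - <<'E'
from workcell import get_state, viewer
import cv2,numpy as np
for n in ("scene","top"):
    cv2.imwrite(f"pics/{n}0.png",viewer.snapshot(n)[:,:,::-1]); print(n,viewer.get_calibration(n))
print(get_state())
E
```

```text
scene {'fovy': 42.51219832153252, 'cx': 255.5346371124292, 'cy': 190.29870115978844, 'origin': array([ 1.1673399 , -0.23154032,  1.15048353]), 'orientation': array([[ 0.35821196, -0.80353786,  0.47540624],
       [ 0.93361244,  0.30435274, -0.18904293],
       [ 0.00721196,  0.51156262,  0.85921573]])}
top {'fovy': 42.214188597522586, 'cx': 258.8011746257197, 'cy': 189.76994481505784, 'origin': array([0.27843359, 0.01734954, 1.62613377]), 'orientation': array([[ 0.0200393 ,  0.98085775, -0.19369178],
       [-0.99967109,  0.02275832,  0.01182273],
       [ 0.01600451,  0.19339115,  0.98099119]])}
{'clock': 0.1, 'q': array([ 1.17545668e+00,  4.94105281e-01,  1.34606258e+00, -2.68130484e-06,
        1.30252765e+00, -9.54970657e-02]), 'joint_vel': array([-4.36371167e-04, -1.81530634e-03, -2.06120323e-03,  4.46253745e-04,
        8.97744101e-04,  5.88761298e-05]), 'tau': array([ 2.47909935e-03, -8.80244851e+01, -3.82539046e+01,  7.09919608e-02,
        4.81245085e-02, -1.10820929e-05]), 'position': array([0.1845479 , 0.59698676, 0.40420982]), 'eef_rot': array([[-9.55383187e-01,  2.95368900e-01, -4.22346787e-04],
       [ 2.95369184e-01,  9.55382650e-01, -1.01878147e-03],
       [ 1.02586429e-04, -1.09807492e-03, -9.99999392e-01]]), 'wrist_force': array([ 0.02090581,  0.2372893 , -0.00373392]), 'ft_torque': array([ 0.00302744, -0.03496526, -0.05202782]), 'finger_force': 0.0, 'gripper_width': 0.09137029213328313}
```

View pics/top0.png

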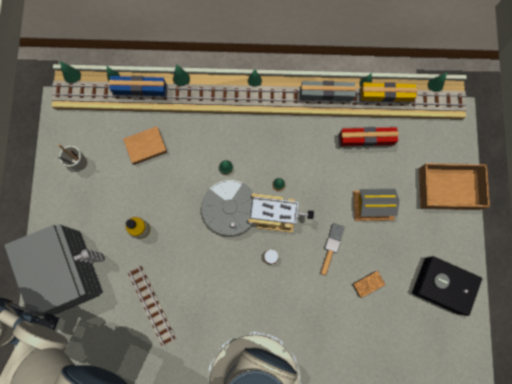

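View pics/scene0.png

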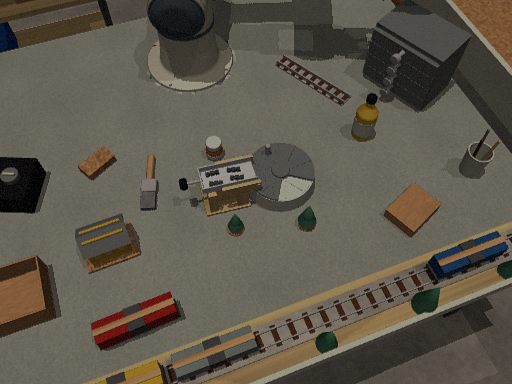

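The top view shows the canister at about (229,208). The cap opening, a white wedge, faces image-up (+x). The tray is to the right and the black grip is at about (310,215). Next I'll measure from both views.

```bash
cat > h.py <<'E'
import cv2,numpy as np
from workcell import get_state, viewer
def cal(n): return viewer.get_calibration(n)
def ray(c,u,v):
    f=192/np.tan(np.radians(c['fovy']/2))
    d=c['orientation']@np.array([(u-c['cx'])/f,-(v-c['cy'])/f,-1.]); return c['origin'],d
def onz(c,u,v,z):
    o,d=ray(c,u,v); return o+d*(z-o[2])/d[2]
def proj(c,p):
    f=192/np.tan(np.radians(c['fovy']/2)); q=c['orientation'].T@(np.asarray(p)-c['origin'])
    return c['cx']+f*q[0]/-q[2], c['cy']-f*q[1]/-q[2]
E
python3 - <<'E'
from h import *
t=cv2.imread('pics/top0.png'); s=cv2.imread('pics/scene0.png')
a=cv2.resize(t[165:255,190:325],None,fx=5.9,fy=5.9,interpolation=cv2.INTER_CUBIC)[:,:796]
cv2.imwrite('pics/topc.png',a)
b=cv2.resize(s[130:225,170:325],None,fx=5,fy=5,interpolation=cv2.INTER_CUBIC)
cv2.imwrite('pics/scenec.png',b)
for n,im,(r0,r1,c0,c1) in(('top',t,(195,235,300,320)),('scene',s,(170,200,172,196))):
    m=(im[r0:r1,c0:c1].max(2)<55).astype(np.uint8)
    k,l,st,ce=cv2.connectedComponentsWithStats(m)
    for i in range(1,k):
        if st[i,4]>8: u,v=ce[i]+[c0,r0]; print(n,st[i],u,v,onz(cal(n),u,v,.102))
E
```

```text
top [ 8 16  5  7 29] 310.2758620689655 214.27586206896552 [ 0.50568324 -0.16205499  0.102     ]
scene [ 7  8  9 13 90] 182.95555555555555 183.8111111111111 [ 0.50568381 -0.16304988  0.102     ]
scene [18 28  6  2  9] 193.0 198.66666666666666 [ 0.55528219 -0.15237816  0.102     ]
```

View pics/topc.png

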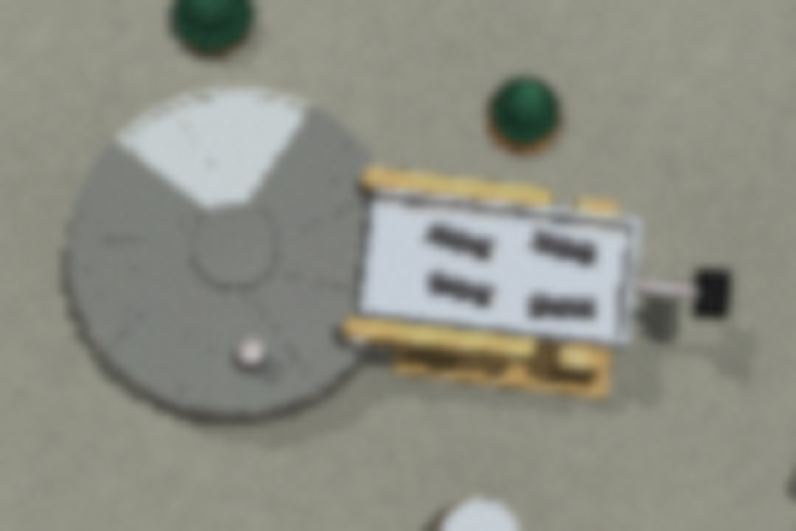

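View pics/scenec.png

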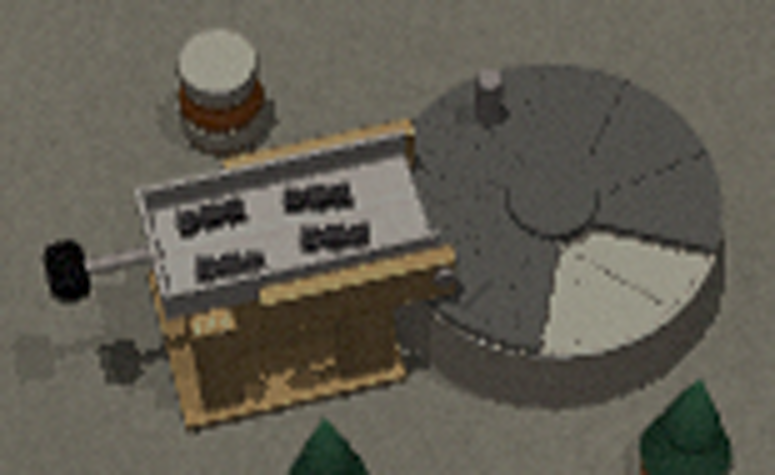

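Top crop: cap hub at (233,247), peg tip at (250,351), tray edge running from (372,192) to (358,315). Scene crop: hub at (553,200), peg tip at (489,78), glue jar near the peg's side of the tray.

Run:
```python
from h import *
T=lambda x,y:((x+.5)/5.9-.5+190,(y+.5)/5.9-.5+165)
S=lambda x,y:((x+.5)/5-.5+170,(y+.5)/5-.5+130)
t=cal('top');s=cal('scene')
hub=[onz(t,*T(233,247),.067),onz(s,*S(553,202),.067)]
peg=[onz(t,*T(250,351),.104),onz(s,*S(489,76),.104)]
print(hub,peg)
print('edge',onz(t,*T(365,253),.09))
g=np.array([.5057,-.1626]);h=np.mean(hub,0)[:2];p=np.mean(peg,0)[:2]
y=(h-g);print('dist grip-hub',np.linalg.norm(y),'(254)'); yaw=np.arctan2(y[1],y[0])-np.pi/2
a=np.arctan2(*(p-h)[::-1])-np.pi/2-yaw
print('yaw',yaw,'peg r',np.linalg.norm(p-h),'cap',(a+np.pi)%(2*np.pi)-np.pi)
for n,uv,z in(('jar',T(478,520),.06),('tree2',T(525,105),.08),('tree1',T(211,15),.1)):print(n,onz(t,*uv,z))
```

```text
[array([0.53018826, 0.09173164, 0.067     ]), array([0.5329474 , 0.08945746, 0.067     ])] [array([0.46955615, 0.07938236, 0.104     ]), array([0.47018654, 0.07721959, 0.104     ])]
edge [0.52483952 0.02068225 0.09      ]
dist grip-hub 0.2545125195931899 (254)
yaw -0.10181257089569518 peg r 0.06290936562788005 cap 1.8692916943889317
jar [ 0.38755482 -0.04251646  0.06      ]
tree2 [ 0.60911179 -0.06365475  0.08      ]
tree1 [0.65005581 0.10586458 0.1       ]
```

Call:
carry_out:
  steps:
    - {"x": 2.4,"y": -4.3,"z": 0,"spin": -0.115,"grip": 100}
    - {"x": 4.8,"y": -8.6,"z": 0,"spin": -0.23,"grip": 100}
    - {"x": 7.2,"y": -12.9,"z": 0,"spin": -0.345,"grip": 100}
    - {"x": 9.6,"y": -17.2,"z": 0,"spin": -0.46,"grip": 100}
    - {"x": 12,"y": -21.5,"z": 0,"spin": -0.575,"grip": 100}

```text
clock: 0.6
position: [0.305, 0.3803, 0.4046]
eef_rot: [[-0.638, 0.77, -0.0], [0.77, 0.638, -0.0], [-0.0, -0.0, -1.0]]
wrist_force: [1.5, 0.1, 0.4]
gripper_width: 0.0911
finger_force: 0.0
```

Call:
carry_out:
  steps:
    - {"x": 2.4,"y": -4.3,"z": 0,"spin": -0.115,"grip": 60}
    - {"x": 4.8,"y": -8.6,"z": 0,"spin": -0.23,"grip": 60}
    - {"x": 7.2,"y": -12.9,"z": 0,"spin": -0.345,"grip": 60}
    - {"x": 9.6,"y": -17.2,"z": 0,"spin": -0.46,"grip": 60}
    - {"x": 12,"y": -21.5,"z": -2,"spin": -0.575,"grip": 60}

```text
clock: 1.1
position: [0.4243, 0.1678, 0.3872]
eef_rot: [[-0.116, 0.993, 0.004], [0.993, 0.116, 0.001], [0.0, 0.004, -1.0]]
wrist_force: [1.1, 0.4, -0.9]
gripper_width: 0.0554
finger_force: 0.0
```

Call:
carry_out:
  steps:
    - {"x": 2.3,"y": -4.4,"z": 0,"spin": -0.11,"grip": 60}
    - {"x": 4.5,"y": -8.9,"z": -1,"spin": -0.22,"grip": 60}
    - {"x": 4.5,"y": -8.9,"z": -3,"spin": -0.22,"grip": 60}
    - {"x": 4.5,"y": -8.9,"z": -5,"spin": -0.22,"grip": 60}
    - {"x": 4.5,"y": -8.9,"z": -5,"spin": -0.22,"grip": 60}

```text
clock: 1.6
position: [0.4675, 0.0802, 0.334]
eef_rot: [[0.1, 0.995, -0.004], [0.995, -0.1, -0.0], [-0.001, -0.004, -1.0]]
wrist_force: [-0.2, 0.1, -0.2]
gripper_width: 0.0548
finger_force: 0.0
```

Run:
```python
from h import *
c=cal('wrist'); im=viewer.snapshot('wrist'); cv2.imwrite('pics/w1.png',im[:,:,::-1])
print(c['origin'],c['fovy'],proj(c,(.470,.078,.104)),get_state()['position'])
```

```text
[0.47392654 0.14701863 0.31397829] 59.377574870368875 (np.float64(264.6009222288293), np.float64(213.53649005480014)) [0.46782593 0.08055137 0.33522807]
```

View pics/w1.png

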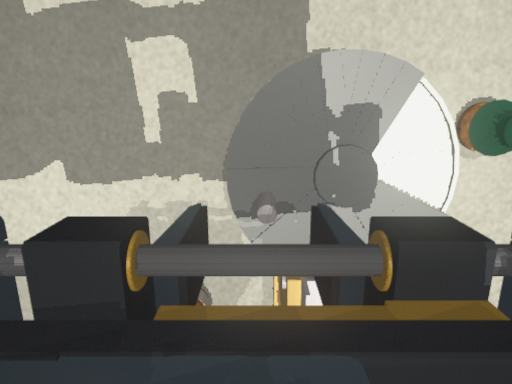

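The peg tip sits at (266,212), within about 1 mm of the predicted (264.6,213.5), and it lies between the fingers. I'll descend and pinch it.

Call:
carry_out:
  steps:
    - {"x": 0.2,"y": -0.2,"z": -2.5,"grip": 60}
    - {"x": 0.2,"y": -0.2,"z": -5,"grip": 60}
    - {"x": 0.2,"y": -0.2,"z": -7.1,"grip": 60}
    - {"x": 0.2,"y": -0.2,"z": -7.1,"grip": 20}
    - {"x": 0.2,"y": -0.2,"z": -7.1,"grip": 5}

```text
validation failed for argument at $.st...
```

Call:
carry_out:
  steps:
    - {"grip": 5}
    - {"grip": 5}
    - {"grip": 5}

```text
validation failed for argument at $.st...
```

Call:
carry_out:
  steps:
    - {"x": 0.2,"y": -0.2,"z": -2.5,"spin": 0,"grip": 60}
    - {"x": 0.2,"y": -0.2,"z": -5,"spin": 0,"grip": 60}
    - {"x": 0.2,"y": -0.2,"z": -7.1,"spin": 0,"grip": 60}
    - {"x": 0.2,"y": -0.2,"z": -7.1,"spin": 0,"grip": 30}
    - {"x": 0.2,"y": -0.2,"z": -7.1,"spin": 0,"grip": 5}

```text
clock: 2.15
position: [0.4704, 0.079, 0.2659]
eef_rot: [[0.098, 0.995, 0.0], [0.995, -0.098, -0.0], [0.0, 0.0, -1.0]]
wrist_force: [-0.1, 0.0, 0.6]
gripper_width: 0.0417
finger_force: 0.0
```

Call:
carry_out:
  steps:
    - {"x": 0,"y": 0,"z": 0,"spin": 0,"grip": 5}
    - {"x": 0,"y": 0,"z": 0,"spin": 0,"grip": 5}
    - {"x": 0,"y": 0,"z": 0,"spin": 0,"grip": 5}

```text
clock: 2.45
position: [0.4703, 0.0787, 0.2657]
eef_rot: [[0.099, 0.995, 0.001], [0.995, -0.099, 0.0], [0.0, 0.001, -1.0]]
wrist_force: [0.7, -1.0, 0.8]
gripper_width: 0.0174
finger_force: 0.0
```

Call:
carry_out:
  steps:
    - {"x": 0,"y": 0,"z": 0,"spin": 0,"grip": 5}
    - {"x": 0,"y": 0,"z": 0,"spin": 0,"grip": 5}
    - {"x": 0,"y": 0,"z": 0,"spin": 0,"grip": 5}

```text
clock: 2.75
position: [0.4709, 0.0787, 0.2655]
eef_rot: [[0.099, 0.995, 0.002], [0.995, -0.099, 0.0], [0.0, 0.002, -1.0]]
wrist_force: [4.9, 2.7, 7.1]
gripper_width: 0.0131
finger_force: 30.0
```

Run:
```python
import numpy as np
c=np.array([53.16,9.06]);r=6.23
P=lambda d:c+r*np.array([np.cos(np.radians(d)),np.sin(np.radians(d))])
a=np.linspace(191.2,84.2,16)
for k in(0,5,10): print([np.round(P(x)-P(a[k]),1).tolist() for x in a[k+1:k+6]])
```

```text
[[-0.1, 0.8], [-0.1, 1.5], [-0.0, 2.3], [0.2, 3.1], [0.4, 3.8]]
[[0.4, 0.7], [0.8, 1.3], [1.3, 1.9], [1.9, 2.4], [2.6, 2.8]]
[[0.7, 0.3], [1.4, 0.6], [2.2, 0.8], [3.0, 0.8], [3.7, 0.8]]
```

Call:
carry_out:
  steps:
    - {"x": -0.1,"y": 0.8,"z": 0,"spin": 0,"grip": 5}
    - {"x": -0.1,"y": 1.5,"z": 0,"spin": 0,"grip": 5}
    - {"x": 0,"y": 2.3,"z": 0,"spin": 0,"grip": 5}
    - {"x": 0.2,"y": 3.1,"z": 0,"spin": 0,"grip": 5}
    - {"x": 0.4,"y": 3.8,"z": 0,"spin": 0,"grip": 5}

```text
clock: 3.25
position: [0.4746, 0.1167, 0.2653]
eef_rot: [[0.099, 0.995, 0.001], [0.995, -0.099, -0.001], [-0.0, 0.001, -1.0]]
wrist_force: [5.5, -7.6, 4.9]
gripper_width: 0.0136
finger_force: 30.0
```

Call:
carry_out:
  steps:
    - {"x": 0.4,"y": 0.7,"z": 0,"spin": 0,"grip": 5}
    - {"x": 0.8,"y": 1.3,"z": 0,"spin": 0,"grip": 5}
    - {"x": 1.3,"y": 1.9,"z": 0,"spin": 0,"grip": 5}
    - {"x": 1.9,"y": 2.4,"z": 0,"spin": 0,"grip": 5}
    - {"x": 2.6,"y": 2.8,"z": 0,"spin": 0,"grip": 5}

```text
clock: 3.75
position: [0.4976, 0.1455, 0.2647]
eef_rot: [[0.1, 0.995, -0.007], [0.995, -0.1, 0.001], [0.0, -0.007, -1.0]]
wrist_force: [-21.1, 19.4, 15.3]
gripper_width: 0.0134
finger_force: 30.0
```

Call:
carry_out:
  steps:
    - {"x": 0.7,"y": 0.3,"z": 0,"spin": 0,"grip": 5}
    - {"x": 1.4,"y": 0.6,"z": 0,"spin": 0,"grip": 5}
    - {"x": 2.2,"y": 0.8,"z": 0,"spin": 0,"grip": 5}
    - {"x": 3.0,"y": 0.8,"z": 0,"spin": 0,"grip": 5}
    - {"x": 3.7,"y": 0.8,"z": 0,"spin": 0,"grip": 5}

```text
clock: 4.25
position: [0.5364, 0.1533, 0.2647]
eef_rot: [[0.099, 0.995, -0.003], [0.995, -0.099, 0.001], [0.0, -0.003, -1.0]]
wrist_force: [-6.3, 2.5, 3.7]
gripper_width: 0.0132
finger_force: 30.0
```

Call:
carry_out:
  steps:
    - {"x": 0,"y": 0,"z": 0,"spin": 0,"grip": 5}
    - {"x": 0,"y": 0,"z": 0,"spin": 0,"grip": 5}
    - {"x": 0,"y": 0,"z": 0,"spin": 0,"grip": 5}

```text
clock: 4.55
position: [0.5368, 0.1531, 0.2648]
eef_rot: [[0.099, 0.995, -0.001], [0.995, -0.099, 0.001], [0.001, -0.001, -1.0]]
wrist_force: [-0.4, 7.2, -1.5]
gripper_width: 0.013
finger_force: 30.0
```

Call:
carry_out:
  steps:
    - {"x": 0,"y": 0,"z": 0,"spin": 0,"grip": 60}
    - {"x": 0,"y": 0,"z": 0,"spin": 0,"grip": 60}
    - {"x": 0,"y": 0,"z": 0,"spin": 0,"grip": 60}
    - {"x": 0,"y": 0,"z": 3,"spin": 0,"grip": 60}
    - {"x": 0,"y": 0,"z": 8,"spin": 0,"grip": 60}

```text
clock: 5.05
position: [0.5363, 0.1524, 0.3434]
eef_rot: [[0.099, 0.995, -0.006], [0.995, -0.099, -0.001], [-0.002, -0.006, -1.0]]
wrist_force: [0.6, 0.9, -0.1]
gripper_width: 0.0502
finger_force: 0.0
```

Call:
carry_out:
  steps:
    - {"x": -0.4,"y": -4.5,"z": 0.5,"spin": 0,"grip": 60}
    - {"x": -0.9,"y": -9,"z": 0.5,"spin": 0,"grip": 60}
    - {"x": -1.3,"y": -13.5,"z": 0.5,"spin": 0,"grip": 60}
    - {"x": -1.8,"y": -18,"z": 0.5,"spin": 0,"grip": 60}
    - {"x": -2.2,"y": -22.5,"z": 0.5,"spin": 0,"grip": 60}

```text
clock: 5.55
position: [0.5145, -0.0741, 0.3501]
eef_rot: [[0.099, 0.995, -0.0], [0.995, -0.099, -0.0], [-0.0, 0.0, -1.0]]
wrist_force: [0.8, -0.5, -0.1]
gripper_width: 0.0546
finger_force: 0.0
```

Call:
carry_out:
  steps:
    - {"x": -0.5,"y": -4.5,"z": 0,"spin": 0,"grip": 60}
    - {"x": -0.9,"y": -9.1,"z": 0,"spin": 0,"grip": 60}
    - {"x": -0.9,"y": -9.1,"z": 0,"spin": 0,"grip": 60}
    - {"x": -0.9,"y": -9.1,"z": 0,"spin": 0,"grip": 60}

```text
clock: 5.95
position: [0.5058, -0.1643, 0.3498]
eef_rot: [[0.101, 0.995, -0.0], [0.995, -0.101, 0.0], [0.0, -0.0, -1.0]]
wrist_force: [-0.5, 0.7, -0.2]
gripper_width: 0.0547
finger_force: 0.0
```

Run:
```python
from h import *
c=cal('wrist'); im=viewer.snapshot('wrist'); cv2.imwrite('pics/w2.png',im[:,:,::-1])
t=viewer.snapshot('top');cv2.imwrite('pics/top2.png',t[:,:,::-1])
print(proj(c,(.5057,-.1626,.112)),proj(c,(.5241,.0190,.09)),get_state()['position'])
```

```text
(np.float64(258.71684451658945), np.float64(205.1495248626747)) (np.float64(258.52348367979994), np.float64(-93.44023078524884)) [ 0.50605114 -0.16265436  0.34982027]
```

View pics/w2.png

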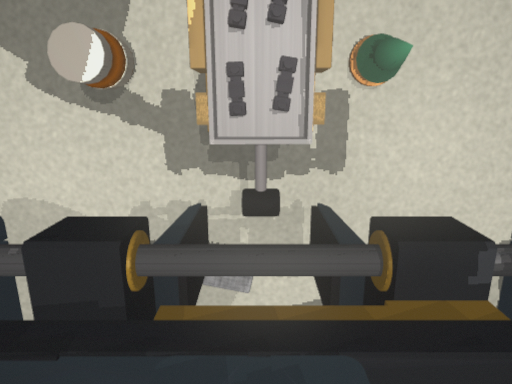

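The grip is at about (261,203), within about 1 mm of the prediction, and the tray is aligned between the fingers. I'll pinch it and work out the arc.

Call:
carry_out:
  steps:
    - {"x": 0.05,"y": 0,"z": -3,"spin": 0,"grip": 60}
    - {"x": 0.1,"y": 0,"z": -6,"spin": 0,"grip": 60}
    - {"x": 0.1,"y": 0,"z": -7.6,"spin": 0,"grip": 60}
    - {"x": 0.1,"y": 0,"z": -7.6,"spin": 0,"grip": 60}
    - {"x": 0.1,"y": 0,"z": -7.6,"spin": 0,"grip": 15}

```text
clock: 6.55
position: [0.5074, -0.1625, 0.2743]
eef_rot: [[0.097, 0.995, -0.0], [0.995, -0.097, 0.0], [0.0, -0.0, -1.0]]
wrist_force: [-0.2, 0.1, 0.8]
gripper_width: 0.0494
finger_force: 0.0
```

Call:
carry_out:
  steps:
    - {"x": 0,"y": 0,"z": 0,"spin": 0,"grip": 15}
    - {"x": 0,"y": 0,"z": 0,"spin": 0,"grip": 15}
    - {"x": 0,"y": 0,"z": 0,"spin": 0,"grip": 15}
    - {"x": 0,"y": 0,"z": 0,"spin": 0,"grip": 15}
    - {"x": 0,"y": 0,"z": 0,"spin": 0,"grip": 15}

```text
clock: 7.05
position: [0.507, -0.1633, 0.2746]
eef_rot: [[0.099, 0.995, 0.0], [0.995, -0.099, -0.0], [-0.0, 0.0, -1.0]]
wrist_force: [-3.1, 1.5, 8.1]
gripper_width: 0.0257
finger_force: 30.0
```

Run:
```python
import numpy as np
from h import *
print(get_state()['finger_force'])
def P(t):
    s=-18.24*np.cos(t+.066); return np.array([.1016*s,.9948*s,18.24*np.sin(t+.066)])
a=np.linspace(0,1.2,26)
for k in range(0,25,5): print([np.round(P(x)-P(a[k]),1).tolist() for x in a[k+1:k+6]])
```

```text
30.001275837421417
[[0.0, 0.1, 0.9], [0.0, 0.2, 1.7], [0.0, 0.4, 2.6], [0.1, 0.6, 3.5], [0.1, 0.8, 4.3]]
[[0.0, 0.3, 0.8], [0.1, 0.6, 1.6], [0.1, 1.0, 2.4], [0.1, 1.4, 3.2], [0.2, 1.8, 4.0]]
[[0.0, 0.5, 0.7], [0.1, 1.0, 1.5], [0.2, 1.5, 2.1], [0.2, 2.1, 2.8], [0.3, 2.7, 3.4]]
[[0.1, 0.6, 0.6], [0.1, 1.3, 1.2], [0.2, 2.0, 1.7], [0.3, 2.7, 2.2], [0.3, 3.4, 2.7]]
[[0.1, 0.8, 0.4], [0.2, 1.5, 0.8], [0.2, 2.3, 1.2], [0.3, 3.1, 1.5], [0.4, 4.0, 1.8]]
```

Pinched. I'll lift halfway first and check the forces.

Call:
carry_out:
  steps:
    - {"x": 0,"y": 0.1,"z": 0.9,"spin": 0,"grip": 15}
    - {"x": 0,"y": 0.2,"z": 1.7,"spin": 0,"grip": 15}
    - {"x": 0,"y": 0.4,"z": 2.6,"spin": 0,"grip": 15}
    - {"x": 0.1,"y": 0.6,"z": 3.5,"spin": 0,"grip": 15}
    - {"x": 0.1,"y": 0.8,"z": 4.3,"spin": 0,"grip": 15}

```text
clock: 7.55
position: [0.5079, -0.1549, 0.3177]
eef_rot: [[0.099, 0.995, -0.001], [0.995, -0.099, 0.0], [0.0, -0.001, -1.0]]
wrist_force: [0.0, 2.7, -4.9]
gripper_width: 0.0256
finger_force: 30.0
```

Call:
carry_out:
  steps:
    - {"x": 0,"y": 0.3,"z": 0.8,"spin": 0,"grip": 15}
    - {"x": 0.1,"y": 0.6,"z": 1.6,"spin": 0,"grip": 15}
    - {"x": 0.1,"y": 1.0,"z": 2.4,"spin": 0,"grip": 15}
    - {"x": 0.1,"y": 1.4,"z": 3.2,"spin": 0,"grip": 15}
    - {"x": 0.2,"y": 1.8,"z": 4.0,"spin": 0,"grip": 15}

```text
clock: 8.05
position: [0.5099, -0.1367, 0.3574]
eef_rot: [[0.099, 0.995, -0.001], [0.995, -0.099, 0.001], [0.001, -0.001, -1.0]]
wrist_force: [-4.5, 3.4, -5.0]
gripper_width: 0.0258
finger_force: 30.0
```

Call:
carry_out:
  steps:
    - {"x": 0,"y": 0.5,"z": 0.7,"spin": 0,"grip": 15}
    - {"x": 0.1,"y": 1.0,"z": 1.5,"spin": 0,"grip": 15}
    - {"x": 0.2,"y": 1.5,"z": 2.1,"spin": 0,"grip": 15}
    - {"x": 0.2,"y": 2.1,"z": 2.8,"spin": 0,"grip": 15}
    - {"x": 0.3,"y": 2.7,"z": 3.4,"spin": 0,"grip": 15}

```text
clock: 8.55
position: [0.5127, -0.1099, 0.3914]
eef_rot: [[0.099, 0.995, -0.002], [0.995, -0.099, -0.0], [-0.0, -0.001, -1.0]]
wrist_force: [-10.2, -2.7, -0.1]
gripper_width: 0.0254
finger_force: 30.0
```

Call:
carry_out:
  steps:
    - {"x": 0.1,"y": 0.6,"z": 0.6,"spin": 0,"grip": 15}
    - {"x": 0.1,"y": 1.3,"z": 1.2,"spin": 0,"grip": 15}
    - {"x": 0.2,"y": 2.0,"z": 1.7,"spin": 0,"grip": 15}
    - {"x": 0.3,"y": 2.7,"z": 2.2,"spin": 0,"grip": 15}
    - {"x": 0.3,"y": 3.4,"z": 2.7,"spin": 0,"grip": 15}

```text
clock: 9.05
position: [0.5159, -0.0757, 0.4183]
eef_rot: [[0.099, 0.995, -0.001], [0.995, -0.099, 0.0], [0.0, -0.001, -1.0]]
wrist_force: [-0.4, 2.4, -8.2]
gripper_width: 0.0261
finger_force: 30.0
```

Call:
carry_out:
  steps:
    - {"x": 0.1,"y": 0.8,"z": 0.4,"spin": 0,"grip": 15}
    - {"x": 0.2,"y": 1.5,"z": 0.8,"spin": 0,"grip": 15}
    - {"x": 0.2,"y": 2.3,"z": 1.2,"spin": 0,"grip": 15}
    - {"x": 0.3,"y": 3.1,"z": 1.5,"spin": 0,"grip": 15}
    - {"x": 0.4,"y": 4.0,"z": 1.8,"spin": 0,"grip": 15}

```text
clock: 9.55
position: [0.5199, -0.0358, 0.4365]
eef_rot: [[0.099, 0.995, -0.001], [0.995, -0.099, -0.001], [-0.001, -0.001, -1.0]]
wrist_force: [-9.4, -2.8, 2.4]
gripper_width: 0.0256
finger_force: 30.0
```

Call:
carry_out:
  steps:
    - {"x": 0,"y": 0,"z": 0,"spin": 0,"grip": 15}
    - {"x": 0,"y": 0,"z": 0,"spin": 0,"grip": 15}
    - {"x": 0,"y": 0,"z": 0,"spin": 0,"grip": 15}
    - {"x": 0,"y": 0,"z": 0,"spin": 0,"grip": 15}
    - {"x": 0,"y": 0,"z": 0,"spin": 0,"grip": 15}

```text
clock: 10.05
position: [0.5198, -0.036, 0.4364]
eef_rot: [[0.099, 0.995, -0.001], [0.995, -0.099, -0.0], [-0.0, -0.001, -1.0]]
wrist_force: [-9.8, -1.0, 4.1]
gripper_width: 0.0261
finger_force: 30.0
```

Run:
```python
from h import *
ims=[]
for n,(r0,c0) in(('top',(155,180)),('scene',(110,170))):
    im=viewer.snapshot(n)[r0:r0+120,c0:c0+160,::-1]; ims.append(cv2.resize(im,None,fx=2.5,fy=2.5,interpolation=cv2.INTER_CUBIC))
w=cv2.resize(viewer.snapshot('wrist')[:,:,::-1],(400,300))
a=np.vstack([np.hstack(ims),np.hstack([w,w*0])]); cv2.imwrite('pics/tip.png',a)
```

```text
(no output)
```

View pics/tip.png

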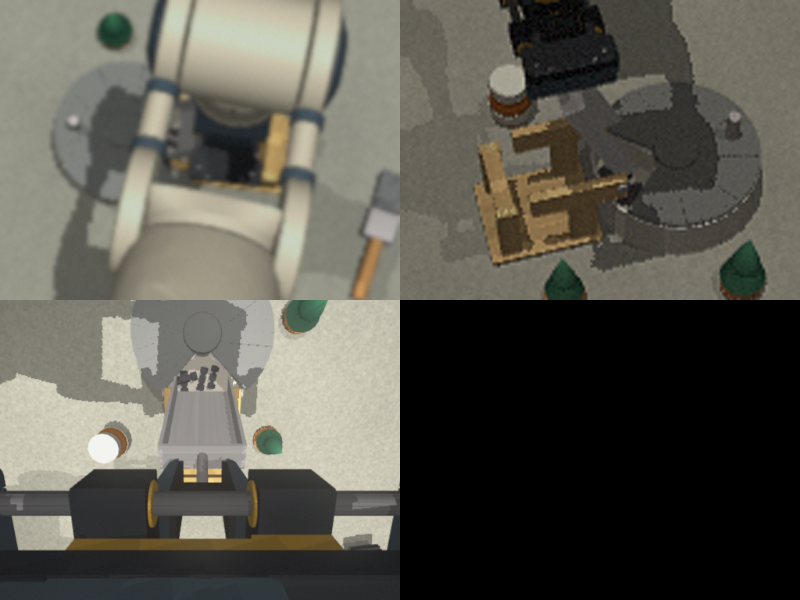

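The wrist view shows the tray empty and dark frames around (183–215, 378), just past the tray's edge. I'll look closer before lowering.

Run:
```python
from h import *
c=cal('wrist'); im=viewer.snapshot('wrist')[:,:,::-1]
cv2.imwrite('pics/tipw.png',cv2.resize(im[10:140,170:350],None,fx=4.3,fy=4.3,interpolation=cv2.INTER_CUBIC))
q=lambda p:[(round(float((a-o)*4.3)))for a,o in zip(proj(c,p),(170,10))]
h=np.array([.5316,.0906]);Y=np.array([.1016,.9948])
for r,z in((.072,.09),(.055,.008),(.024,.008),(.072,.008)):print(r,z,q((*(h-r*Y),z)))
```

```text
0.072 0.09 [378, 464]
0.055 0.008 [379, 389]
0.024 0.008 [380, 270]
0.072 0.008 [379, 453]
```

View pics/tipw.png

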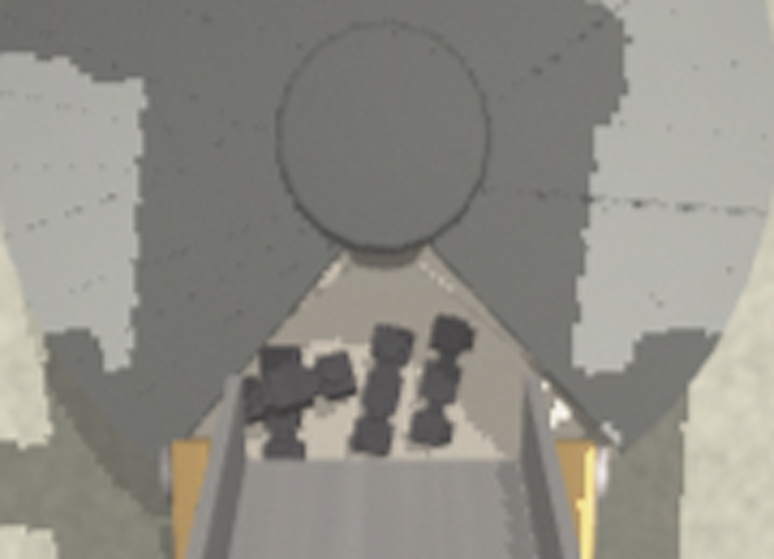

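All four frames are in the compartment (around (245–470, 320–460) in the crop) and the tray is empty. I'll lower along the same arc.

Call:
carry_out:
  steps:
    - {"x": -0.1,"y": -0.9,"z": -0.3,"spin": 0,"grip": 15}
    - {"x": -0.2,"y": -1.7,"z": -0.6,"spin": 0,"grip": 15}
    - {"x": -0.2,"y": -2.5,"z": -1.0,"spin": 0,"grip": 15}
    - {"x": -0.3,"y": -3.2,"z": -1.4,"spin": 0,"grip": 15}
    - {"x": -0.4,"y": -4.0,"z": -1.8,"spin": 0,"grip": 15}

```text
clock: 10.75
position: [0.5159, -0.076, 0.4179]
eef_rot: [[0.099, 0.995, -0.001], [0.995, -0.099, 0.001], [0.001, -0.001, -1.0]]
wrist_force: [-3.8, 6.2, -6.6]
gripper_width: 0.0257
finger_force: 30.0
```

Call:
carry_out:
  steps:
    - {"x": 0,"y": -0.7,"z": -0.5,"spin": 0,"grip": 15}
    - {"x": -0.1,"y": -1.4,"z": -1.0,"spin": 0,"grip": 15}
    - {"x": -0.2,"y": -2.1,"z": -1.5,"spin": 0,"grip": 15}
    - {"x": -0.2,"y": -2.8,"z": -2.1,"spin": 0,"grip": 15}
    - {"x": -0.3,"y": -3.4,"z": -2.7,"spin": 0,"grip": 15}

```text
clock: 11.25
position: [0.5127, -0.11, 0.3906]
eef_rot: [[0.099, 0.995, -0.002], [0.995, -0.099, 0.001], [0.001, -0.002, -1.0]]
wrist_force: [-6.2, 2.0, -0.6]
gripper_width: 0.0255
finger_force: 30.0
```

Call:
carry_out:
  steps:
    - {"x": -0.1,"y": -0.6,"z": -0.6,"spin": 0,"grip": 15}
    - {"x": -0.1,"y": -1.2,"z": -1.3,"spin": 0,"grip": 15}
    - {"x": -0.2,"y": -1.7,"z": -1.9,"spin": 0,"grip": 15}
    - {"x": -0.3,"y": -2.2,"z": -2.7,"spin": 0,"grip": 15}
    - {"x": -0.3,"y": -2.7,"z": -3.4,"spin": 0,"grip": 15}

```text
clock: 11.75
position: [0.5099, -0.137, 0.3566]
eef_rot: [[0.099, 0.995, -0.001], [0.995, -0.099, 0.001], [0.001, -0.001, -1.0]]
wrist_force: [-7.4, 5.6, -2.0]
gripper_width: 0.0256
finger_force: 30.0
```

Call:
carry_out:
  steps:
    - {"x": -0.1,"y": -0.4,"z": -0.8,"spin": 0,"grip": 15}
    - {"x": -0.1,"y": -0.8,"z": -1.6,"spin": 0,"grip": 15}
    - {"x": -0.1,"y": -1.2,"z": -2.4,"spin": 0,"grip": 15}
    - {"x": -0.2,"y": -1.5,"z": -3.2,"spin": 0,"grip": 15}
    - {"x": -0.2,"y": -1.8,"z": -4.0,"spin": 0,"grip": 15}

```text
clock: 12.25
position: [0.508, -0.1551, 0.3165]
eef_rot: [[0.099, 0.995, -0.001], [0.995, -0.099, 0.001], [0.001, -0.001, -1.0]]
wrist_force: [-5.6, 5.5, -0.7]
gripper_width: 0.0259
finger_force: 30.0
```

Call:
carry_out:
  steps:
    - {"x": 0,"y": -0.2,"z": -0.8,"spin": 0,"grip": 15}
    - {"x": 0,"y": -0.4,"z": -1.7,"spin": 0,"grip": 15}
    - {"x": -0.1,"y": -0.6,"z": -2.6,"spin": 0,"grip": 15}
    - {"x": -0.1,"y": -0.7,"z": -3.4,"spin": 0,"grip": 15}
    - {"x": -0.1,"y": -0.8,"z": -4.3,"spin": 0,"grip": 15}

```text
clock: 12.75
position: [0.5072, -0.1632, 0.2737]
eef_rot: [[0.099, 0.995, -0.0], [0.995, -0.099, 0.0], [0.0, -0.0, -1.0]]
wrist_force: [-13.1, 4.8, 40.4]
gripper_width: 0.0259
finger_force: 30.0
```

Call:
carry_out:
  steps:
    - {"x": 0,"y": 0,"z": 0,"spin": 0,"grip": 15}
    - {"x": 0,"y": 0,"z": 0,"spin": 0,"grip": 15}
    - {"x": 0,"y": 0,"z": 0,"spin": 0,"grip": 15}

```text
clock: 13.05
position: [0.5072, -0.1632, 0.2737]
eef_rot: [[0.099, 0.995, -0.0], [0.995, -0.099, 0.0], [-0.0, -0.0, -1.0]]
wrist_force: [-4.9, 0.5, -2.1]
gripper_width: 0.0256
finger_force: 30.0
```

Level. Release, then go back to the peg.

Call:
carry_out:
  steps:
    - {"x": 0,"y": 0,"z": 0,"spin": 0,"grip": 60}
    - {"x": 0,"y": 0,"z": 0,"spin": 0,"grip": 60}
    - {"x": 0,"y": 0,"z": 0,"spin": 0,"grip": 60}
    - {"x": 0,"y": 0,"z": 3,"spin": 0,"grip": 60}
    - {"x": 0,"y": 0,"z": 7.6,"spin": 0,"grip": 60}

```text
clock: 13.55
position: [0.5068, -0.1632, 0.349]
eef_rot: [[0.099, 0.995, -0.004], [0.995, -0.099, 0.002], [0.001, -0.004, -1.0]]
wrist_force: [0.2, 0.4, 0.4]
gripper_width: 0.0548
finger_force: 0.0
```

Call:
carry_out:
  steps:
    - {"x": 0.4,"y": 4.5,"z": 0,"spin": 0,"grip": 60}
    - {"x": 0.9,"y": 9,"z": 0,"spin": 0,"grip": 60}
    - {"x": 1.3,"y": 13.5,"z": 0,"spin": 0,"grip": 60}
    - {"x": 1.8,"y": 18,"z": 0,"spin": 0,"grip": 60}
    - {"x": 2.2,"y": 22.5,"z": 0,"spin": 0,"grip": 60}

```text
clock: 14.05
position: [0.5293, 0.0635, 0.3502]
eef_rot: [[0.099, 0.995, 0.001], [0.995, -0.099, 0.0], [0.0, 0.001, -1.0]]
wrist_force: [1.7, -0.0, -0.1]
gripper_width: 0.0546
finger_force: 0.0
```

Call:
carry_out:
  steps:
    - {"x": 0.4,"y": 4.5,"z": 0,"spin": 0,"grip": 60}
    - {"x": 0.8,"y": 9.1,"z": 0,"spin": 0,"grip": 60}
    - {"x": 0.8,"y": 9.1,"z": 0,"spin": 0,"grip": 60}
    - {"x": 0.8,"y": 9.1,"z": 0,"spin": 0,"grip": 60}

```text
clock: 14.45
position: [0.5372, 0.1536, 0.3499]
eef_rot: [[0.097, 0.995, 0.0], [0.995, -0.097, -0.0], [-0.0, 0.0, -1.0]]
wrist_force: [0.7, -0.2, -0.5]
gripper_width: 0.0546
finger_force: 0.0
```

Run:
```python
from h import *
c=cal('wrist'); im=viewer.snapshot('wrist')[:,:,::-1]
cv2.imwrite('pics/w3.png',im); print(proj(c,(.5368,.1531,.104)),get_state()['position'])
```

```text
(np.float64(258.384097197484), np.float64(204.78101649865096)) [0.53718748 0.15264434 0.34990177]
```

View pics/w3.png

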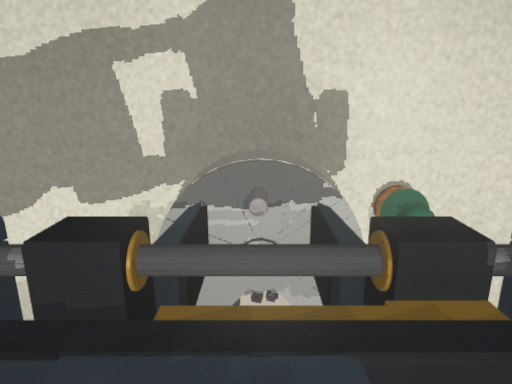

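The peg is at (258,206), as predicted. Descend, pinch and turn the cap back.

Call:
carry_out:
  steps:
    - {"x": 0,"y": 0,"z": -3,"spin": 0,"grip": 60}
    - {"x": 0,"y": 0,"z": -6,"spin": 0,"grip": 60}
    - {"x": 0,"y": 0,"z": -8.5,"spin": 0,"grip": 60}
    - {"x": 0,"y": 0,"z": -8.5,"spin": 0,"grip": 30}
    - {"x": 0,"y": 0,"z": -8.5,"spin": 0,"grip": 5}

```text
clock: 15.0
position: [0.5374, 0.1517, 0.2654]
eef_rot: [[0.1, 0.995, -0.0], [0.995, -0.1, -0.0], [-0.0, -0.0, -1.0]]
wrist_force: [-0.4, 0.5, 1.6]
gripper_width: 0.0414
finger_force: 0.0
```

Call:
carry_out:
  steps:
    - {"x": 0,"y": 0,"z": 0,"spin": 0,"grip": 5}
    - {"x": 0,"y": 0,"z": 0,"spin": 0,"grip": 5}
    - {"x": 0,"y": 0,"z": 0,"spin": 0,"grip": 5}
    - {"x": 0,"y": 0,"z": 0,"spin": 0,"grip": 5}
    - {"x": 0,"y": 0,"z": 0,"spin": 0,"grip": 5}

```text
clock: 15.5
position: [0.5373, 0.1527, 0.2656]
eef_rot: [[0.099, 0.995, 0.001], [0.995, -0.099, 0.0], [0.0, 0.001, -1.0]]
wrist_force: [-1.2, -0.5, 8.7]
gripper_width: 0.0133
finger_force: 30.0
```

Call:
carry_out:
  steps:
    - {"x": 0,"y": 0,"z": 0,"spin": 0,"grip": 5}
    - {"x": 0,"y": 0,"z": 0,"spin": 0,"grip": 5}

```text
clock: 15.7
position: [0.5373, 0.1528, 0.2656]
eef_rot: [[0.099, 0.995, 0.001], [0.995, -0.099, 0.0], [0.0, 0.001, -1.0]]
wrist_force: [-1.0, -1.1, 8.7]
gripper_width: 0.0131
finger_force: 30.0
```

Call:
carry_out:
  steps:
    - {"x": -0.7,"y": 0,"z": 0,"spin": 0,"grip": 5}
    - {"x": -1.5,"y": 0,"z": 0,"spin": 0,"grip": 5}
    - {"x": -2.3,"y": -0.2,"z": 0,"spin": 0,"grip": 5}
    - {"x": -3.0,"y": -0.5,"z": 0,"spin": 0,"grip": 5}
    - {"x": -3.7,"y": -0.8,"z": 0,"spin": 0,"grip": 5}

```text
clock: 16.2
position: [0.5008, 0.1449, 0.2657]
eef_rot: [[0.098, 0.995, 0.003], [0.995, -0.098, 0.001], [0.001, 0.003, -1.0]]
wrist_force: [4.7, 2.9, 2.7]
gripper_width: 0.0133
finger_force: 30.0
```

Call:
carry_out:
  steps:
    - {"x": -0.7,"y": -0.4,"z": 0,"spin": 0,"grip": 5}
    - {"x": -1.3,"y": -0.9,"z": 0,"spin": 0,"grip": 5}
    - {"x": -1.8,"y": -1.5,"z": 0,"spin": 0,"grip": 5}
    - {"x": -2.2,"y": -2.1,"z": 0,"spin": 0,"grip": 5}
    - {"x": -2.6,"y": -2.8,"z": 0,"spin": 0,"grip": 5}

```text
clock: 16.7
position: [0.4751, 0.1168, 0.2657]
eef_rot: [[0.098, 0.995, 0.004], [0.995, -0.098, 0.001], [0.001, 0.004, -1.0]]
wrist_force: [7.4, 2.6, 3.4]
gripper_width: 0.0134
finger_force: 30.0
```

Call:
carry_out:
  steps:
    - {"x": -0.2,"y": -0.7,"z": 0,"spin": 0,"grip": 5}
    - {"x": -0.4,"y": -1.5,"z": 0,"spin": 0,"grip": 5}
    - {"x": -0.5,"y": -2.3,"z": 0,"spin": 0,"grip": 5}
    - {"x": -0.5,"y": -3.0,"z": 0,"spin": 0,"grip": 5}
    - {"x": -0.4,"y": -3.8,"z": 0,"spin": 0,"grip": 5}

```text
clock: 17.2
position: [0.4703, 0.0788, 0.2655]
eef_rot: [[0.098, 0.995, 0.001], [0.995, -0.098, 0.001], [0.001, 0.001, -1.0]]
wrist_force: [-0.8, 5.5, 10.8]
gripper_width: 0.0133
finger_force: 30.0
```

Call:
carry_out:
  steps:
    - {"x": 0,"y": 0,"z": 0,"spin": 0,"grip": 5}
    - {"x": 0,"y": 0,"z": 0,"spin": 0,"grip": 5}

```text
clock: 17.4
position: [0.4703, 0.0786, 0.2655]
eef_rot: [[0.099, 0.995, 0.001], [0.995, -0.099, 0.0], [0.0, 0.001, -1.0]]
wrist_force: [-1.3, 0.3, 10.6]
gripper_width: 0.0132
finger_force: 30.0
```

Call:
carry_out:
  steps:
    - {"x": 0,"y": 0,"z": 0,"spin": 0,"grip": 60}
    - {"x": 0,"y": 0,"z": 0,"spin": 0,"grip": 60}
    - {"x": 0,"y": 0,"z": 0,"spin": 0,"grip": 60}
    - {"x": 0,"y": 0,"z": 4,"spin": 0,"grip": 60}
    - {"x": 0,"y": 0,"z": 8,"spin": 0,"grip": 60}

```text
clock: 17.9
position: [0.4698, 0.0787, 0.3452]
eef_rot: [[0.099, 0.995, -0.003], [0.995, -0.099, -0.0], [-0.0, -0.003, -1.0]]
wrist_force: [0.4, -0.6, 0.2]
gripper_width: 0.0503
finger_force: 0.0
```

Call:
carry_out:
  steps:
    - {"x": -1,"y": 4,"z": 2,"spin": 0,"grip": 60}
    - {"x": -2,"y": 8,"z": 4,"spin": 0,"grip": 60}
    - {"x": -3,"y": 12,"z": 6,"spin": 0,"grip": 60}
    - {"x": -4,"y": 16,"z": 8,"spin": 0,"grip": 60}
    - {"x": -5,"y": 20,"z": 8,"spin": 0,"grip": 60}

```text
clock: 18.4
position: [0.4198, 0.2805, 0.4274]
eef_rot: [[0.099, 0.995, 0.004], [0.995, -0.099, 0.002], [0.002, 0.003, -1.0]]
wrist_force: [1.4, 0.9, 0.7]
gripper_width: 0.0548
finger_force: 0.0
```

Run:
```python
from h import *
ims=[]
for n,(r0,c0) in(('top',(155,180)),('scene',(110,170))):
    im=viewer.snapshot(n)[r0:r0+120,c0:c0+160,::-1]; ims.append(cv2.resize(im,None,fx=2.5,fy=2.5,interpolation=cv2.INTER_CUBIC))
cv2.imwrite('pics/end.png',np.hstack(ims))
```

```text
(no output)
```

View pics/end.png

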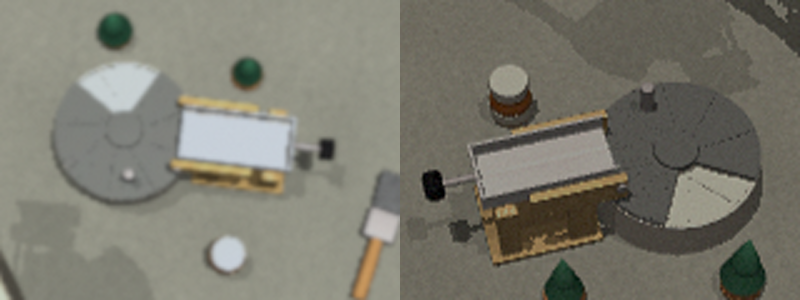

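The tray is level and empty. The cap is back at about 1.87 rad with its opening over solid deck (top panel, (120,85)), and the trees and jar haven't moved.

```bash
python3 -c "
from workcell import ticket; print(ticket.sign_off())"
```

```text
the job is handed in; nothing more can be done
None
```

I've handed the job in: all four frames are in the compartment, the tray was lowered gently back to level, and the cap is closed at about 1.87 rad; the sign-off gave no verdict.

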